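Hold a cut plate flush on the tilted measuring stand

TASK

Draw the wooden plate straight out from under the roof of the aluminium rack, then tilt it to the slope of the orange sprung platen on the measuring stand and press it gently flat against that face, so that the platen gives a little. Finish while still gripping the plate and pressing it there, flush, as for a thickness reading; do not change the stand's slope, and leave the tape rolls, power bank and steel block where they are.

Things in the scene. Friction and masses are not known exactly. Their poses are not given: they have to be found in the camera images.
- plate: Laser-cut plywood plate, 55 (x) x 88 (y) x 9 mm (z), about 30 g, with small dark holes. Origin at the centre of its underside. Starts flat on the rack's rib, 36 mm above the bench, its +y towards the rack's -x (open end), its centre at rack x 4 to 10 mm, 32 to 38 mm of its length under the roof. Grip it across its 55 mm width on the uncovered part.
- rack: Fixed aluminium rack, base 130 (x) x 90 (y) x 8 mm, origin at the centre of its underside on the bench, z up; -x, the open end, is roughly towards the robot. A central grey rib, 30 mm wide (y), x -56 to 56 mm, top at z = 36 mm, carries the plate, leaving 28 mm free height under the plate's overhanging edges, where fingers pass.
- rack_roof (a point): Middle of the near edge of the rack's roof, on its underside, at rack x = 16, z = 50 mm; axes as the rack's. The roof (5 mm thick) and its side walls (inner faces at y = +-30.5, outer +-36.5 mm) run from here to rack x = 60, a back wall stands at x = 56 mm; the rest is open above and at the sides. The plate comes out only along -x, and can be lifted after 42 mm of travel.
- stand: Fixed dark steel measuring stand, origin at the centre of its underside on the bench; base 110 (x) x 80 (y) x 10 mm, -x roughly towards the robot. A 30 mm wide post in the middle carries the tilting head on a hinge along y, 55 mm above the bench (hinge pin 38 mm long).
- tilt_head (a joint): Slope of the head and platen in rad: 0 level, grows as the far (+x) end rises, so that the face looks up and towards the robot. Very stiff (4 N m of friction): it starts at 0.25 to 0.6 and must stay as it is.
- platen_face (a point): Centre of the orange platen's face: z is the outward normal of the face, x runs up the slope away from the robot, y level. The face is 60 (x) x 36 (y) mm, flat, 35 mm from the hinge axis. Platen 6 mm thick, on a 66 x 34 x 10 mm head: both are narrower than the plate, so fingers gripping the 55 mm width pass on either side. This point sinks with the platen.
- head_end (a point): Middle of the upper (far) end of the grey tilting head below the platen, 37 mm from the hinge axis; moves only if the slope is changed.
- platen (a joint): How far the sprung platen is pressed in along its normal, m: 0 free, 0.006 on its stop. It starts to give at 1.2 N and gives 1 mm for each 0.8 N more.
- masking_tape: Loose bystander: yellowish tape roll, 91 mm across, 24 high. Origin at the centre of its underside.
- power_bank: Loose bystander: black power bank 50 x 100 x 16 mm. Origin at the centre of its underside.
- gauge_block: Loose bystander: ground steel block 25 x 75 x 25 mm. Origin at the centre of its underside.
- black_tape: Loose bystander: black tape roll, 67 mm across, 19 high. Origin at the centre of its underside.
Things that resemble listed ones, but are neither listed nor needed, are in the scene too. What is shaped like the stand but green is not meant.

How it is judged:
By the outcome, as a careful person would: the job done as asked, in the order asked, and still so for the second after the job is handed in, while the arm keeps its last pose, push and grip.
It also fails if it takes over 40 s, if anything falls off the work surface, if the arm or the gripper's body presses on something with over 40 N, if the wrist force passes 120 N, or if a joint passes its speed limit or range.

ROBOT

A 7-joint arm with a two-finger parallel gripper is mounted at the origin on a cart in front of the work surface, level with it; the furniture and walls round the work are solid. World frame = base frame: x ahead of the robot, y to its left, z up, the work surface at z = 0. Lengths are in m, angles in degrees, forces in N, time in s.
With the tool pointing down it reaches from about 0.425 to 0.875 m from the base axis. Payload 8.4 kg.
Tool frame: the origin (TCP) lies between the finger pads; the fingertips stand 8 mm ahead of it and the grasp point (between the pads) lies 11 mm behind it; y points along the fingers, x is the direction in which the jaws open and shut, and the axes are right-handed (so a half turn about y gives the same grasp; the last joint's range is limited). The gripper opens to 87 mm and grips with 3 to 60 N. Pads are 19 mm wide; open, the fingers measure 117 mm over their backs; the gripper's body (75 mm by 190 mm) begins 51 mm behind the grasp point.
Start: joints at [61.009, 19.091, 2.286, 83.961, -0.768, 76.965, -3.352], TCP at [0.257, -0.597, 0.231] pointing down, gripper open.
Joint ranges: [-147.57, 147.57], [-21.85, 119.76], [-74.77, 79.35], [14.55, 137.4], [-85.83, 265.84], [4.83, 119.75], [-152.11, 152.11]. Speed limits (degrees/s): [127.2, 127.2, 159.86, 159.86, 180, 180, 180].

INTERFACE

Orientations are given as [roll, pitch, yaw] about the fixed x, y, z axes, in that order (R = Rz(yaw) Ry(pitch) Rx(roll)).
In Python, from rig import ctrl gives the robot as it stands.
- The arm moves only by the tool carry_out, never from a script. Its argument "targets" is a list of rows, each a list of 3 entries, a list of its own where there are three numbers: the opening, from 0 (shut) to 1 (fully open), then the shift along the tool's x, y, z in m, then the turn about the tool's y in rad. A call has 1 to 8 rows; each row shifts and turns the commanded pose from where the row before left it, along the tool's axes as they then stand; what a row does not reach is not made up. A row lasts 1/10 s, in which the tool goes at most 50 mm and 8.59 degrees, less where a joint would pass 70% of its speed; a pose out of reach is approached as far as the arm can. A call with a gripper value outside its range is refused whole. The fingers move at their own pace and stop on an object; "grip_force" is the grip in N (left out, the last holds). Time passes only in rows, so rows that do not move let the fingers close. It gives the time, the measured TCP pose, the force and the opening at its end, in the units of the state.
- ctrl.observe(): the state, without advancing time (a new reading comes with each control period).
- ctrl.capture(name): name is "scene" or "side" or "wrist"; returns the picture (384x512x3 uint8, red, green, blue); there is no depth.
- ctrl.get_calibration(name): a dict with "camera_matrix" (3x3 intrinsics, pixels), "origin" and "orientation" of the camera in the world. Camera axes: x right, y up, looking along -z (the intrinsics and any distortion apply to the point x, -y, -z); pixel columns grow to the right and rows downward; lengths in m; the calibration is good to about 2 mm. A picture is of the moment at which its call begins: read the wrist's pose just before it. get_calibration takes no time and is no camera call; for the wrist camera it gives the pose at the moment of the call.
- ctrl.close_job(): hands the job in, once; it reports no verdict.
The state is a dict: "time_s": time; "qpos": joint angles; "dq": joint speeds; "joint_torque": joint torques, N m; "tool_pos": TCP position; "eef_rot": TCP orientation; "force": force on the tool from outside, world axes, zero at the start; "wrist_torque": the same for the moment, N m; "opening": finger opening in m.
Only numpy, scipy, OpenCV 4.12 (cv2) and the standard library are available. Lean on these libraries where they do the work, as an engineer would, in place of code of your own. Each camera call takes 0.05 s, during which the arm holds its last target. There are 200 camera calls.

## Working session

There is one attempt and no reset: what is moved stays moved. The work goes in short steps, Python scripts to look and compute and a tool call to move; the robot and the scene stay as the last step left them, time stands still between calls to the robot, and variables do not carry over. Pictures are saved under pics/ and viewed, about 8 in all and at most 12, crops included, and the job is handed in when it is done.

Besides the shell and the picture viewer there is one more tool, called after "Emit:" in YAML: its name, and indented under it one key for each argument. carry_out: Moves the arm, as the interface text tells. Its arguments: {"type":"object","properties":{"targets":{"type":"array"},"grip_force":{"type":"number"}},"required":["targets"]}

```bash
mkdir -p pics; ls
python3 - <<'E'
from rig import ctrl
import cv2,numpy as np
np.set_printoptions(precision=4,suppress=True)
print(ctrl.observe())
for n in("scene","side"):
    im=ctrl.capture(n); cv2.imwrite(f"pics/{n}0.png",im[:,:,::-1]); c=ctrl.get_calibration(n); print(n,c)
print(ctrl.get_calibration("wrist"))
E
```

```text
pics
{'time_s': 0.0, 'qpos': array([61.0073, 19.131 ,  2.2858, 84.0124, -0.7674, 76.9638, -3.3519]), 'dq': array([ 0.0648, -0.0388, -0.0714,  0.0228, -0.103 , -0.1514,  0.0288]), 'joint_torque': array([ -0.001 , -65.6367,   1.3344, -40.3794,  -0.0598,   0.0449,
         0.0002]), 'tool_pos': array([ 0.257 , -0.5965,  0.2297]), 'eef_rot': array([-90.007 ,   0.0917, -66.6932]), 'force': array([-0.254 , -0.0242, -0.3852]), 'wrist_torque': array([ 0.0015,  0.0393, -0.0255]), 'opening': 0.08710083037660216}
scene {'camera_matrix': array([[360.8199,   0.    , 259.9663],
       [  0.    , 360.8199, 190.6454],
       [  0.    ,   0.    ,   1.    ]]), 'origin': array([-0.0278,  0.6532,  0.6773]), 'orientation': array([  53.6266,   -0.9637, -134.9223])}
side {'camera_matrix': array([[407.2025,   0.    , 249.5631],
       [  0.    , 407.2025, 193.6038],
       [  0.    ,   0.    ,   1.    ]]), 'origin': array([ 0.485 , -0.779 ,  0.7772]), 'orientation': array([50.812 ,  1.0147, -4.7432])}
{'camera_matrix': array([[278.4984,   0.    , 249.2174],
       [  0.    , 278.4984, 191.5207],
       [  0.    ,   0.    ,   1.    ]]), 'origin': array([ 0.3181, -0.5713,  0.3842]), 'orientation': array([-14.0493,   0.1087, -66.6718])}
```

View pics/scene0.png

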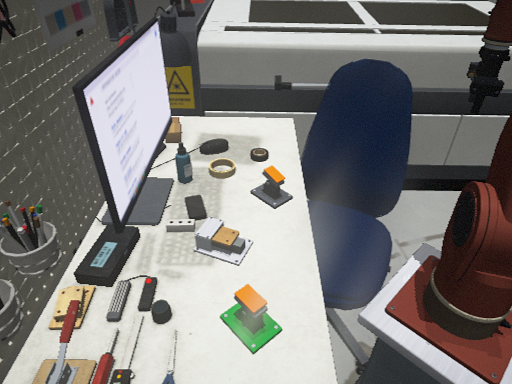

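View pics/side0.png

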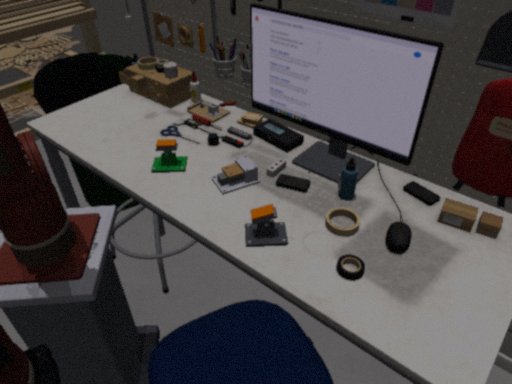

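Scene view: the dark stand is at (270,190) and the rack with its wooden plate at (223,240). The look-alike green stand is at (250,315). Side view: stand at (265,230), rack at (237,175), green stand at (168,158). For the plate, the candidates are the wood in the rack (scene 226,237), the wooden clamp boards at (72,300) and (60,370), and the wood blocks at (side 460,215). I choose the plate in the rack and the dark stand. One close crop checks this.

Run:
```python
import cv2,numpy as np
a=cv2.imread("pics/scene0.png");b=cv2.imread("pics/side0.png")
f=lambda im,x,y:cv2.resize(im[y:y+60,x:x+80],None,fx=5,fy=5,interpolation=cv2.INTER_CUBIC)
b2=np.clip(b.astype(float)*1.5,0,255).astype(np.uint8)
cv2.imwrite("pics/crop0.png",np.vstack([np.hstack([f(a,185,210),f(a,232,157)]),np.hstack([f(b2,198,145),f(b2,226,195)])]))
```

```text
(no output)
```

View pics/crop0.png

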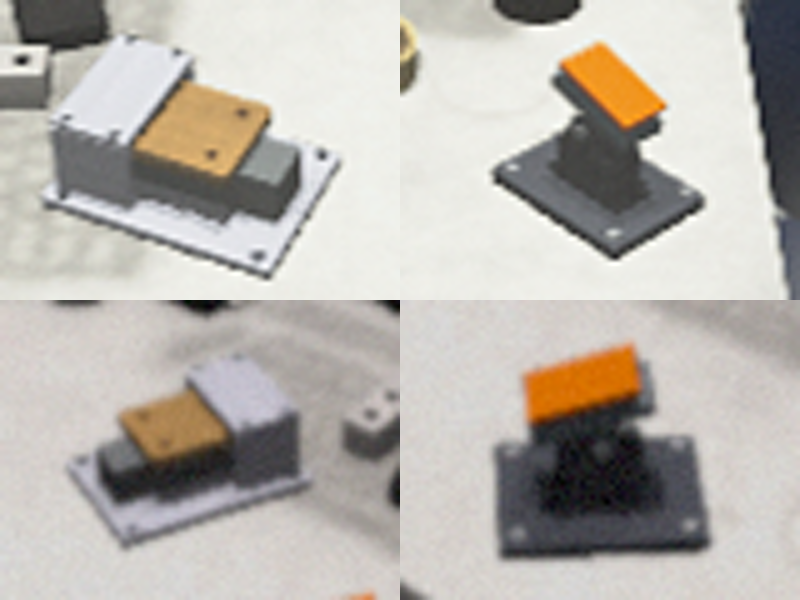

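Crop: the top tiles (scene) and bottom tiles (side) confirm the choice. The plate with dark holes lies on the rack's grey rib, half under the roof, and the orange platen sits on the dark grey stand. I'll fit both poses from the corners.

```bash
cat > h.py <<'E'
import numpy as np
from scipy.spatial.transform import Rotation as Rot
from scipy.optimize import least_squares
np.set_printoptions(precision=4,suppress=True)
def proj(c,P):
    P=(np.asarray(P)-c["origin"])@Rot.from_euler("xyz",c["orientation"],degrees=True).as_matrix()
    P=P*[1,-1,-1]; k=P@c["camera_matrix"].T
    return k[:,:2]/k[:,2:]
def place(x,y,yaw,P): return Rot.from_euler("z",yaw).apply(np.asarray(P)*1e-3)+[x,y,0]
def platen(t,pts,d=35.): # platen local mm -> stand mm
    pts=np.asarray(pts,float).reshape(-1,3)
    c,s=np.cos(t),np.sin(t)
    return np.stack([pts[:,0]*c-(d+pts[:,2])*s,pts[:,1],55+pts[:,0]*s+(d+pts[:,2])*c],1)
E
python3 - <<'E'
from h import *
from rig import ctrl
C={n:ctrl.get_calibration(n) for n in("scene","side")}
px=lambda a,o:(np.array(a)+.5)/5-.5+o
rs=px([(130,145),(52,118),(125,37),(193,65),(270,275),(340,160)],(185,210)); Rs=[(16,36.5,55),(60,36.5,55),(60,-36.5,55),(16,-36.5,55),(-65,45,0),(-65,-45,8)]
ri=px([(68,163),(127,247),(310,185),(238,53),(300,112),(232,142),(187,70)],(198,145)); Ri=[(-65,45,8),(-65,-45,0),(65,-45,8),(60,36.5,55),(60,-36.5,55),(16,-36.5,55),(16,36.5,55)]
ps=px([(240,178),(270,107)],(185,210)); pi=px([(120,112),(150,160)],(198,145))
def fr(p):
    x,y,w,d=p; E=lambda s:[(d-44,27.5*1,45),(d-44,-27.5,45)]
    return np.concatenate([(proj(C["scene"],place(x,y,w,Rs+E(1)))-np.vstack([rs,ps])).ravel(),(proj(C["side"],place(x,y,w,Ri+E(1)))-np.vstack([ri,pi])).ravel()])
r=least_squares(fr,[.6,0,0,7]); print("rack",r.x,np.degrees(r.x[2])); print(r.fun.reshape(-1,2).T)
ss=px([(93,172),(215,258),(303,198)],(232,157)); Ss=[(55,40,10),(-55,40,0),(-55,-40,10)]
si=px([(95,140),(310,138),(100,255),(308,248)],(226,195)); Si=[(-55,40,10),(55,40,10),(-55,-40,0),(55,-40,0)]
qs=px([(160,67),(200,42),(267,105),(230,128)],(232,157)); qi=px([(235,45),(243,92),(130,122),(122,75)],(226,195))
Qs=[(30,18,0),(30,-18,0),(-30,-18,0),(-30,18,0)];Qi=[(30,18,0),(30,-18,0),(-30,-18,0),(-30,18,0)]
def fs(p):
    x,y,w,t=p
    return np.concatenate([(proj(C["scene"],place(x,y,w,np.vstack([Ss,platen(t,Qs)])))-np.vstack([ss,qs])).ravel(),(proj(C["side"],place(x,y,w,np.vstack([Si,platen(t,Qi)])))-np.vstack([si,qi])).ravel()])
r=least_squares(fs,[.6,-.2,0,.4]); print("stand",r.x,np.degrees(r.x[2:])); print(r.fun.reshape(-1,2).T)
print("platen centre",place(*r.x[:3],platen(r.x[3],[0,0,0])))
E
```

```text
rack [0.5083 0.2383 0.3935 9.002 ] 22.545090823283115
[[-1.0839 -1.0305 -1.2906 -0.0442 -0.312   0.2369 -2.6834  0.8653 -1.527
  -1.4383 -0.023   0.7271 -0.8295 -0.1422 -1.6018 -1.7073 -0.2168]
 [-0.3911  0.0853 -1.1174 -2.3225  1.2205 -1.6738 -0.5712 -0.4008  0.4446
   1.5644 -0.7242  0.6243  0.595  -1.3104  1.0159  1.2544  1.0591]]
stand [ 0.5775 -0.0105 -0.045   0.3093] [-2.5761 17.7212]
[[-1.5106 -1.6059 -0.3489 -1.1255 -0.3411 -0.5531 -1.8794 -0.2794 -3.1653
  -0.3232  0.2956 -0.4689 -0.9026 -1.0909 -0.0421]
 [-1.414   0.6379 -0.7533 -1.5699 -0.8192 -0.3319 -0.3418  1.0595 -0.1038
   2.044   1.7535 -0.0128 -0.0268  0.248   0.1895]]
platen centre [[ 0.5668 -0.01    0.0883]]
```

Emit:
carry_out:
  targets:
    - [1, [-0.02, 0, 0.04], 0]
    - [1, [-0.02, 0, 0.04], 0]
    - [1, [-0.02, 0, 0.04], 0]
    - [1, [-0.02, 0, 0.04], 0]
    - [1, [-0.02, 0, 0.04], 0]
    - [1, [-0.02, 0, 0.04], 0]
    - [1, [-0.02, 0, 0.04], 0]
    - [1, [-0.02, 0, 0.04], 0]

```text
time_s: 0.9
tool_pos: [0.4884, -0.3218, 0.2303]
eef_rot: [-90.0, 0.0, -66.7]
force: [0.2, -1.3, -0.9]
opening: 0.0872
```

Emit:
carry_out:
  targets:
    - [1, [-0.031, 0, 0.025], 0]
    - [1, [-0.031, 0, 0.025], 0]
    - [1, [-0.031, 0, 0.025], 0]
    - [1, [-0.031, 0, 0.025], 0]
    - [1, [-0.031, 0, 0.025], 0]
    - [1, [-0.031, 0, 0.025], 0]
    - [1, [-0.031, 0, 0.025], 0]
    - [1, [-0.031, 0, 0.025], 0]

```text
time_s: 1.7
tool_pos: [0.5733, -0.015, 0.2303]
eef_rot: [-90.0, 0.0, -66.7]
force: [0.8, -0.6, -0.5]
opening: 0.0869
```

```bash
cat > snap.py <<'E'
import sys,cv2,pickle
from rig import ctrl
n=sys.argv[1]
c=ctrl.get_calibration("wrist");s=ctrl.observe();im=ctrl.capture("wrist")
cv2.imwrite(f"pics/{n}.png",im[:,:,::-1]);pickle.dump((c,s),open(f"pics/{n}.pkl","wb"))
print(s["time_s"],s["tool_pos"],s["eef_rot"],s["qpos"],s["force"],s["opening"])
E
python3 snap.py wstand
```

```text
1.7 [ 0.57329    -0.01499195  0.23033312] [-9.00239243e+01  8.48843240e-03 -6.67071175e+01] [ 16.61362152  11.77168599 -22.53377614  93.90118668   4.63594853
  75.27516351 -73.38216692] [ 0.78521323 -0.6401396  -0.51974297] 0.08691112364951374
```

Emit:
carry_out:
  targets:
    - [1, [-0.032, 0, 0.006], 0]
    - [1, [-0.032, 0, 0.006], 0]
    - [1, [-0.032, 0, 0.006], 0]
    - [1, [-0.032, 0, 0.006], 0]
    - [1, [-0.032, 0, 0.006], 0]
    - [1, [-0.032, 0, 0.006], 0]
    - [1, [-0.032, 0, 0.006], 0]
    - [1, [-0.032, 0, 0.006], 0]

```text
time_s: 2.55
tool_pos: [0.5156, 0.2385, 0.2303]
eef_rot: [-90.0, -0.0, -66.7]
force: [0.6, -0.4, -0.9]
opening: 0.0872
```

```bash
python3 snap.py wrack
python3 - <<'E'
import cv2,numpy as np
a=cv2.imread("pics/wstand.png");b=cv2.imread("pics/wrack.png")
cv2.imwrite("pics/wb.png",np.hstack([a,b])[:,:])
E
```

```text
2.55 [0.51556627 0.238484   0.23031656] [-9.00276444e+01 -5.56504223e-03 -6.67039696e+01] [  -1.160116     12.29294199  -32.43041305   94.22708209    6.77447647
   75.47753345 -101.40540874] [ 0.57628339 -0.44052994 -0.87203376] 0.08723634221055611
```

View pics/wrack.png

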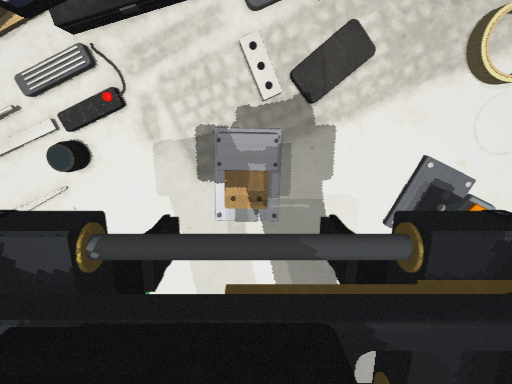

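View pics/wstand.png

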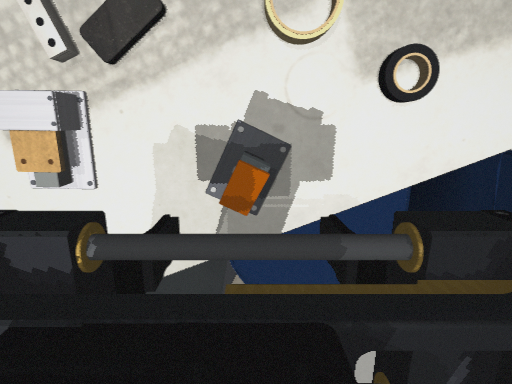

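Wrist at the rack: plate at (245,187), roof edge near row 170, and the rack is square to the tool. Wrist at the stand: platen about (243,190), base corners (241,122), (290,148), (208,188). Next is one enlarged crop for refinement.

Run:
```python
import cv2,numpy as np
a=cv2.imread("pics/wrack.png");b=cv2.imread("pics/wstand.png")
f=lambda im,x,y:cv2.convertScaleAbs(cv2.resize(im[y:y+120,x:x+100],None,fx=4,fy=5,interpolation=cv2.INTER_CUBIC) if 0 else cv2.resize(im[y:y+120,x:x+80],None,fx=5,fy=5,interpolation=cv2.INTER_CUBIC),alpha=1.5)
cv2.imwrite("pics/crop1.png",np.hstack([f(a,208,110),f(b,205,110)]))
```

```text
(no output)
```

View pics/crop1.png

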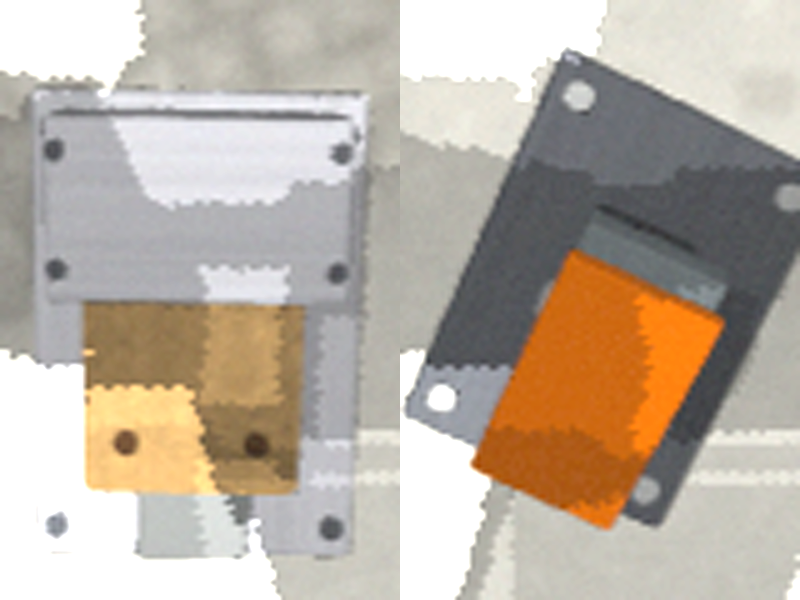

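Run:
```python
from h import *
import pickle
px=lambda a,o:(np.array(a)+.5)/5-.5+o
c,_=pickle.load(open("pics/wrack.pkl","rb"))
U=px([(45,115),(45,302),(352,300),(32,90),(367,93),(352,555),(86,491),(298,493)],(208,110))
M=[(60,36.5,55),(16,36.5,55),(16,-36.5,55),(65,45,8),(65,-45,8),(-65,-45,8)]
f=lambda p:(proj(c,place(*p[:3],M+[(p[3]-44,27.5,45),(p[3]-44,-27.5,45)]))-U).ravel()
r=least_squares(f,[.51,.24,.39,9]);print("rack",r.x,np.degrees(r.x[2]));print(r.fun.reshape(-1,2).T)
p=r.x;
for gx in(1,-49,-69):print(gx,place(*p[:3],[gx,0,0]))
c,_=pickle.load(open("pics/wstand.pkl","rb"))
U=px([(165,52),(5,412),(260,525),(172,253),(325,318),(212,528),(73,465)],(205,110))
S=[(55,40,10),(-55,40,10),(-55,-40,10)];Q=[(30,18,0),(30,-18,0),(-30,-18,0),(-30,18,0)]
f=lambda p:(proj(c,place(*p[:3],np.vstack([S,platen(p[3],Q)])))-U).ravel()
r=least_squares(f,[.58,-.01,0,.4]);print("stand",r.x,np.degrees(r.x[2:]));print(r.fun.reshape(-1,2).T)
print("platen centre",place(*r.x[:3],platen(r.x[3],[0,0,0])))
```

```text
rack [0.5089 0.2381 0.3943 9.4871] 22.59273047355439
[[-0.7184 -0.1133 -0.5718 -0.4785  0.765   0.0405  0.2659  0.9424]
 [-0.2939 -0.155   1.0096 -0.5675 -0.2826  0.3664 -0.049   0.0755]]
1 [0.5099 0.2385 0.    ]
-49 [0.4637 0.2193 0.    ]
-69 [0.4452 0.2116 0.    ]
stand [ 0.5763 -0.012  -0.0258  0.2981] [-1.4778 17.0774]
[[-0.1655 -0.6432  0.4874 -0.1851  0.5385  0.3778 -0.4749]
 [-1.8625  0.4933  0.8327 -0.6881  0.6947  0.3585  0.4007]]
platen centre [[ 0.566  -0.0118  0.0885]]
```

Emit:
carry_out:
  targets:
    - [1, [-0.002, 0, -0.005], 0.012]
    - [1, [0, 0.04, 0], 0]
    - [1, [0, 0.04, 0], 0]
    - [1, [0, 0.04, 0], 0]
    - [1, [0, 0.04, 0], 0]
    - [1, [0, 0.03, 0], 0]
    - [1, [0, 0.01, 0], 0]
    - [1, [0, 0, 0], 0]

```text
time_s: 3.4
tool_pos: [0.5101, 0.2362, 0.0295]
eef_rot: [-90.2, -0.0, -67.4]
force: [0.0, -0.8, -0.0]
opening: 0.0871
```

Emit:
carry_out:
  targets:
    - [0, [0, 0, 0], 0]
    - [0, [0, 0, 0], 0]
    - [0, [0, 0, 0], 0]
    - [0, [0, 0, 0], 0]
    - [0, [0, 0, 0], 0]
    - [0, [0, 0, 0], 0]
    - [0, [0, 0, 0], 0]
  grip_force: 12

```text
time_s: 4.1
tool_pos: [0.511, 0.2376, 0.0311]
eef_rot: [-90.0, -0.0, -67.4]
force: [-2.0, -0.8, 5.5]
opening: 0.0549
```

Emit:
carry_out:
  targets:
    - [0, [0, -0.001, 0], 0]
    - [0, [0, 0, -0.01], 0]
    - [0, [0, 0, -0.01], 0]
    - [0, [0, 0, -0.01], 0]
    - [0, [0, 0, -0.01], 0]
    - [0, [0, 0, -0.01], 0]
    - [0, [0, 0, -0.01], 0]
    - [0, [0, 0, 0], 0]

```text
time_s: 4.9
tool_pos: [0.4541, 0.2137, 0.0315]
eef_rot: [-90.0, -0.0, -67.4]
force: [0.2, -0.5, -0.0]
opening: 0.0548
```

Emit:
carry_out:
  targets:
    - [0, [0, -0.02, 0], 0]
    - [0, [0, -0.04, 0], 0]
    - [0, [0, -0.04, 0], 0]
    - [0, [0, -0.03, 0], 0]
    - [0, [0.03, 0, 0.002], 0]
    - [0, [0.04, 0, 0.002], 0]
    - [0, [0.04, 0, 0.002], 0]
    - [0, [0.04, 0, 0.002], 0]

```text
time_s: 5.7
tool_pos: [0.5212, 0.0776, 0.1619]
eef_rot: [-89.9, -0.0, -67.4]
force: [0.3, 0.5, -0.1]
opening: 0.0548
```

Emit:
carry_out:
  targets:
    - [0, [0.04, 0, 0.003], 0]
    - [0, [0.03, 0, 0.003], 0]
    - [0, [0.03, 0, 0.002], 0]
    - [0, [0, 0, 0], 0.11]
    - [0, [0, 0, 0], 0.11]
    - [0, [0, 0, 0], 0.11]
    - [0, [0, 0, 0], 0.09]
    - [0, [0, 0, 0], 0]

```text
time_s: 6.5
tool_pos: [0.5665, -0.0102, 0.1616]
eef_rot: [-90.0, -0.0, -91.5]
force: [-0.6, -0.4, 0.0]
opening: 0.055
```

```bash
python3 snap.py w2
python3 - <<'E'
from rig import ctrl
import cv2,numpy as np,pickle
for n in("scene","side"):
    cv2.imwrite(f"pics/{n}2.png",ctrl.capture(n)[:,:,::-1])
a=cv2.imread("pics/scene2.png");b=cv2.imread("pics/side2.png");w=cv2.imread("pics/w2.png")
f=lambda im,x,y,g=1:cv2.convertScaleAbs(cv2.resize(im[y:y+75,x:x+100],None,fx=4,fy=4,interpolation=cv2.INTER_CUBIC),alpha=g)
cv2.imwrite("pics/crop2.png",np.vstack([np.hstack([f(a,225,135),f(b,210,175,1.5)]),np.hstack([f(w,180,110,1.3),f(w,230,140,1.3)])]))
E
```

```text
6.5 [ 0.56648005 -0.0102098   0.16158688] [-8.99870331e+01 -6.21582112e-05 -9.15235083e+01] [ 13.79166309  13.45389722 -19.85316178 100.04230199   4.91376733
  67.33899021 -98.97728684] [-0.64285794 -0.38215023  0.03768003] 0.05504353840491778
```

View pics/crop2.png

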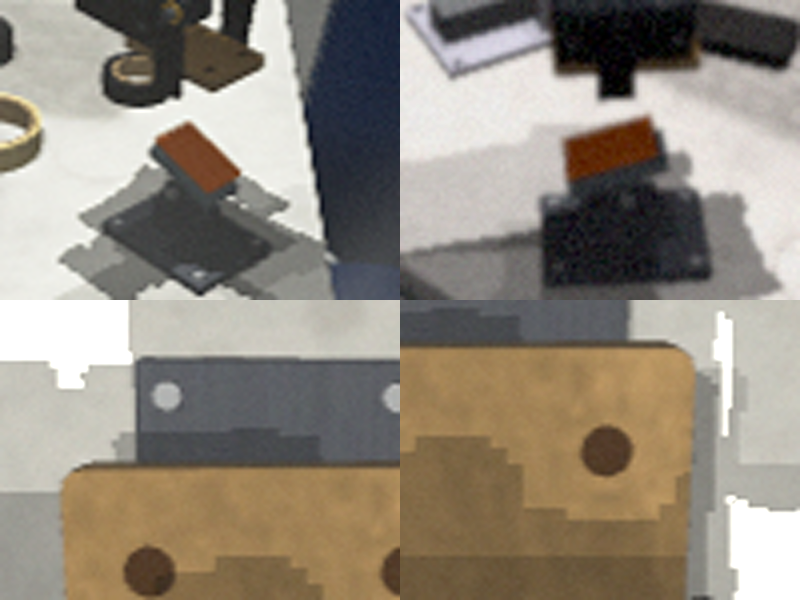

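Pic: the plate is held level over the platen. The stand base's far edge, (214,199) to (287,196) in the wrist view, is parallel to the plate, so the yaw is right. It is about 1.5 mm off to tool +x, which agrees with the fit. I'll correct that, descend, and loosen the grip so the platen can pivot the plate.

Emit:
carry_out:
  targets:
    - [0, [0.0015, 0.02, -0.002], 0]
    - [0, [0, 0.02, 0], 0]
    - [0, [0, 0.015, 0], 0]
    - [0, [0, 0.005, 0], 0]
    - [0, [0, 0, 0], 0]
    - [0, [0, 0, 0], 0]
  grip_force: 3

```text
time_s: 7.25
tool_pos: [0.5647, -0.0116, 0.1023]
eef_rot: [-89.9, 0.0, -91.4]
force: [-0.2, -0.7, -0.0]
opening: 0.0549
```

Emit:
carry_out:
  targets:
    - [0, [0, 0.002, 0], 0]
    - [0, [0, 0.002, 0], 0]
    - [0, [0, 0.002, 0], 0]
    - [0, [0, 0.001, 0], 0]
    - [0, [0, 0.001, 0], 0]
    - [0, [0, 0, 0], 0]

```text
time_s: 7.85
tool_pos: [0.5641, -0.0117, 0.0934]
eef_rot: [-90.0, 0.0, -91.4]
force: [0.3, -0.4, 0.3]
opening: 0.0551
```

Emit:
carry_out:
  targets:
    - [0, [0, 0.001, 0], 0]
    - [0, [0, 0.001, 0], 0]
    - [0, [0, 0.001, 0], 0]
    - [0, [0, 0.001, 0], 0]
    - [0, [0, 0, 0], 0]

```text
time_s: 8.35
tool_pos: [0.5642, -0.0116, 0.0894]
eef_rot: [-90.0, 0.0, -91.4]
force: [0.2, 0.3, 1.2]
opening: 0.0551
```

Emit:
carry_out:
  targets:
    - [0, [0, 0.001, 0], 0]
    - [0, [0, 0.001, 0], 0]
    - [0, [0, 0.001, 0], 0]
    - [0, [0, 0.001, 0], 0]
    - [0, [0, 0, 0], 0]

```text
time_s: 8.85
tool_pos: [0.5642, -0.0117, 0.0854]
eef_rot: [-90.0, 0.0, -91.4]
force: [0.2, 0.7, -0.4]
opening: 0.0551
```

Emit:
carry_out:
  targets:
    - [0, [0, 0.001, 0], 0]
    - [0, [0, 0.001, 0], 0]
    - [0, [0, 0.001, 0], 0]
    - [0, [0, 0, 0], 0]
    - [0, [0, 0, 0], 0]

```text
time_s: 9.35
tool_pos: [0.5641, -0.0117, 0.0825]
eef_rot: [-90.0, -0.0, -91.4]
force: [-0.4, -0.1, 0.3]
opening: 0.0549
```

Run:
```python
from rig import ctrl
import cv2,numpy as np
F=[]
for n in("scene","side","wrist")*2:
    F.append(ctrl.observe()["force"]); cv2.imwrite(f"pics/{n}3.png",ctrl.capture(n)[:,:,::-1])
print(np.mean(F,0),np.std(F,0),ctrl.observe()["tool_pos"],ctrl.observe()["wrist_torque"])
a=cv2.imread("pics/scene3.png");b=cv2.imread("pics/side3.png");w=cv2.imread("pics/wrist3.png")
f=lambda im,x,y,g=1,k=6:cv2.convertScaleAbs(cv2.resize(im[y:y+300//k,x:x+400//k],None,fx=k,fy=k,interpolation=cv2.INTER_CUBIC)[:300,:396],alpha=g)
cv2.imwrite("pics/crop3.png",np.vstack([np.hstack([f(a,240,150),f(b,232,190,2)]),np.hstack([f(w,175,120,1.3,3),f(b,210,170,2.5,3)])]))
```

```text
[-0.31803762 -0.22263141  0.47242044] [0.44585792 0.2657566  0.36298107] [ 0.56416816 -0.01169881  0.08257275] [-0.00085728  0.04140223  0.01716651]
```

View pics/crop3.png

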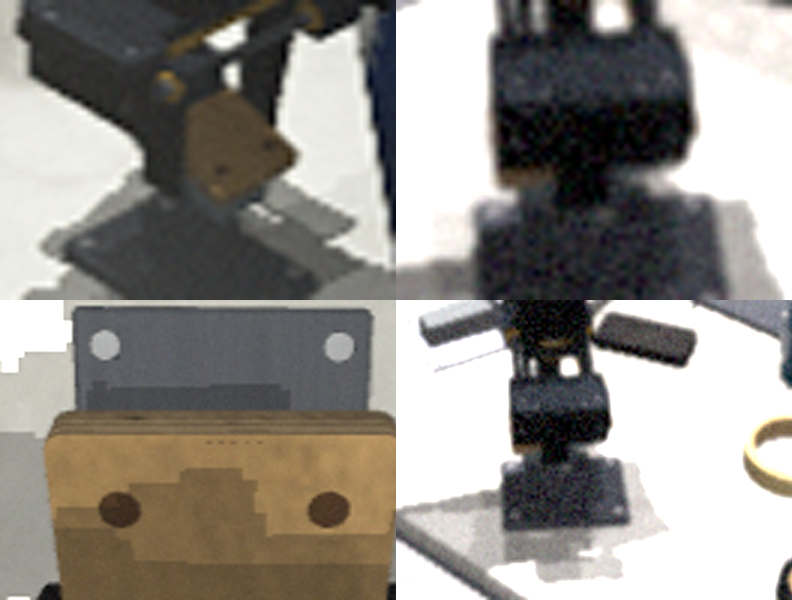

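Pic: the plate has pivoted in the grip. In the wrist view its far end face now shows at rows ~257–265, and the scene view shows it sloping with the head. The force is still small, so I continue down in small steps and average the force.

Emit:
carry_out:
  targets:
    - [0, [0, 0.0005, 0], 0]
    - [0, [0, 0.0005, 0], 0]
    - [0, [0, 0.0005, 0], 0]
    - [0, [0, 0, 0], 0]
    - [0, [0, 0, 0], 0]

```text
time_s: 10.15
tool_pos: [0.5644, -0.0117, 0.0812]
eef_rot: [-90.0, 0.0, -91.4]
force: [0.9, -0.4, 1.9]
opening: 0.0548
```

```bash
cat > fz.py <<'E'
from rig import ctrl
import cv2,numpy as np,sys
F=[];T=[]
for i in range(8):
    o=ctrl.observe();F.append(o["force"]);T.append(o["wrist_torque"]); im=ctrl.capture("wrist")
cv2.imwrite(f"pics/w{sys.argv[1]}.png",im[:,:,::-1])
print(o["time_s"],np.mean(F,0),np.mean(T,0),o["tool_pos"],o["opening"])
E
python3 fz.py 4
```

```text
10.5 [ 0.73958325 -0.31760418  2.09858676] [-0.08040265 -0.11889257 -0.00755298] [ 0.56426272 -0.0116583   0.08109241] 0.05497172354538966
```

Emit:
carry_out:
  targets:
    - [0, [0, 0.0005, 0], 0]
    - [0, [0, 0.0005, 0], 0]
    - [0, [0, 0, 0], 0]
    - [0, [0, 0, 0], 0]

```text
time_s: 10.95
tool_pos: [0.5643, -0.0116, 0.0801]
eef_rot: [-90.0, 0.0, -91.4]
force: [0.7, -0.1, 2.9]
opening: 0.0547
```

```bash
python3 fz.py 5
```

```text
11.3 [0.72586933 0.21558349 2.99722254] [ 0.03156044 -0.18181772 -0.01202962] [ 0.56426165 -0.0116148   0.08010623] 0.05482222454247529
```

Force rises 0.9 N per mm, as expected of the platen spring, so it is now about 2 mm in. Next I check flushness from the wrist view.

Run:
```python
import cv2,numpy as np
w=cv2.imread("pics/w5.png")
cv2.imwrite("pics/crop5.png",cv2.convertScaleAbs(cv2.resize(w[110:230,170:330],None,fx=5,fy=5,interpolation=cv2.INTER_CUBIC),alpha=1.5))
```

```text
(no output)
```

View pics/crop5.png

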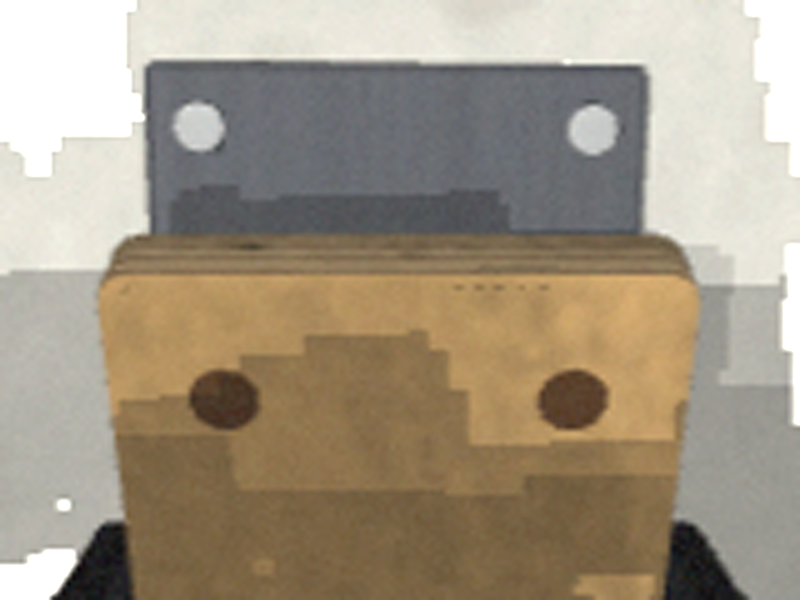

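Pic: the plate's far end has its lower rim at crop row 236 and upper rim at row 277. The side edges run from (99,698) at row 300 to (125,677) at row 520, symmetric with the stand base. I'll fit the tilt.

Run:
```python
from h import *
from rig import ctrl
c=ctrl.get_calibration("wrist");o=ctrl.observe()
Rw=Rot.from_euler("xyz",o["eef_rot"],degrees=True)
tcp=o["tool_pos"]
def W(u,s,n,t,h): # u along plate, s width, n normal from mid
    n=n+h
    return tcp+Rw.apply(np.array([s,-11-(u*np.sin(t)+n*np.cos(t)),u*np.cos(t)-n*np.sin(t)])*1e-3)
def rowcol(*a): 
    q=(proj(c,[W(*a)])[0]-[170,110]+.5)*5-.5; return q
def f(p):
    t,L,h,u1,u2=p
    T=rowcol(L,0,4.5,t,h);B=rowcol(L,0,-4.5,t,h)
    a,b=rowcol(u1,-27.5,4.5,t,h),rowcol(u1,27.5,4.5,t,h);d,e=rowcol(u2,-27.5,4.5,t,h),rowcol(u2,27.5,4.5,t,h)
    return [T[1]-277,B[1]-236,(a[1]+b[1])/2-300,b[0]-a[0]-599,(d[1]+e[1])/2-520,e[0]-d[0]-551]
for h0 in(None,0):
    if h0 is None: r=least_squares(f,[.3,50,0,45,15])
    else: r=least_squares(lambda p:f([p[0],p[1],0,p[2],p[3]]),[.3,50,45,15])
    print(r.x,np.degrees(r.x[0]),r.fun)
```

```text
[ 0.2641 50.512   0.443  48.0299 23.9413] 15.133065610882547 [-1.6239  1.7005  0.3004  1.3021 -0.3027 -1.3123]
[ 0.2742 50.5455 48.0919 23.8797] 15.712237842588866 [-1.1749  1.2291  0.3566  1.5106 -0.5227 -2.2144]
```

Emit:
carry_out:
  targets:
    - [0, [0, 0, 0], 0]
    - [0, [0, 0, 0], 0]
    - [0, [0, 0, 0], 0]
    - [0, [0, 0, 0], 0]
    - [0, [0, 0, 0], 0]
  grip_force: 5

```text
time_s: 11.85
tool_pos: [0.5642, -0.0116, 0.0801]
eef_rot: [-90.0, 0.0, -91.4]
force: [0.7, 0.8, 3.8]
opening: 0.0545
```

```bash
python3 fz.py 6
python3 - <<'E'
from rig import ctrl
import cv2,numpy as np
a=ctrl.capture("scene")[:,:,::-1];b=ctrl.capture("side")[:,:,::-1]
d=cv2.absdiff(cv2.imread("pics/w5.png"),cv2.imread("pics/w6.png"))[110:230,170:330]
print("wrist change",d.mean())
f=lambda im,x,y,g,k:cv2.convertScaleAbs(cv2.resize(im[y:y+300//k,x:x+400//k],None,fx=k,fy=k,interpolation=cv2.INTER_CUBIC),alpha=g)
cv2.imwrite("pics/fin.png",np.hstack([cv2.resize(a[110:290,150:330],(400,400),interpolation=cv2.INTER_CUBIC),cv2.resize(f(b,200,130,1.8,2),(400,300))[:].repeat(1,0) if 0 else cv2.convertScaleAbs(cv2.resize(b[120:300,200:380],(400,400),interpolation=cv2.INTER_CUBIC),alpha=2)]))
E
```

```text
12.2 [1.00921465 0.53986935 3.40051567] [ 0.09430484 -0.17606058 -0.01108137] [ 0.5642567  -0.0116494   0.08007815] 0.05471975832469005
wrist change 1.60953125
```

View pics/fin.png

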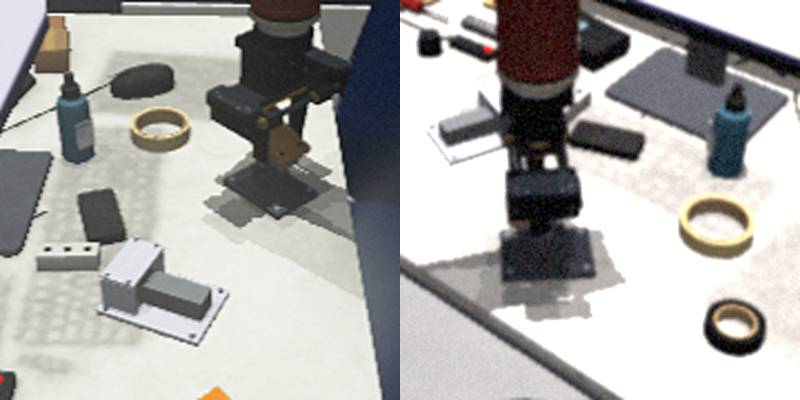

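Pic: the rack at (160,290) is empty, and the plate at (285,145) sits on the platen. The tape rolls, power bank and steel block are in place. The force holds steady at about 3.4 N, so I hand the job in.

```bash
python3 -c "
from rig import ctrl
print(ctrl.close_job())"
```

```text
the job is handed in; nothing more can be done
None
```

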